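# Load a bone vibrator on the ratchet calibration stand

### The job

Set the small black bone vibrator upright on the narrow rest of the ratchet stand, between the ram and the anvil, with its round disc towards the anvil, and let go of it. Then pump the stand's spring-return lever, one tooth to each full stroke, until the ram's sprung nose presses the vibrator firmly against the anvil: the nose's spring must be well engaged but the nose not pushed all the way in. Leave the vibrator clamped there, and leave the little jar and the tuning fork where they are.

Things in the scene. Friction and masses are not known exactly. Their poses are not given: they have to be found in the camera images.
- vibrator: bone vibrator, loose, 30 g: a black block 32 (x) by 18 (y) by 20 (z) mm with a grey round disc, 16 mm across, standing 3 mm proud of its +y face, and a tiny steel plate on top. Origin: centre of its underside; z up. It stands upright on the table at the start.
- vibrator_disc (a point): centre of the outer face of the vibrator's disc: 12 mm to +y of, and 10 mm above, the vibrator's origin. Axes as the vibrator.
- anvil: fixed upright aluminium anvil with a 28 x 28 mm dark rubber pad; 28 mm wide (x), top 20 mm above its origin. Origin: on the pad's face, 50 mm above the table, level with the middle of a vibrator on the rest. +y is level and points into the anvil, away from the ram: the way the ram advances and the lever is pushed. Its place along the stand differs by up to 8 mm.
- lever_grip (a point): centre of the lever's black crossbar: 16 mm thick, 64 mm long, level, along the anvil's x, about 157 mm above the table on a steel stem, on the stand's centre line. Push it towards +y, e.g. with shut fingertips from its -y side, tips about 20 mm below its centre; the space behind it is clear at that height. Then let it come back.
- lever (a joint): lever angle, rad: 0 at rest, stop at 0.27 (38 mm at the bar); spring return. Past 0.24 the ram gains one 8 mm tooth; less may gain none. Let it back under 0.02 each time. At 0.255 the bar pushes back with about 5 N, alike each stroke, until the nose meets the vibrator (after 3 to 7 strokes), then about 1.7 N more per tooth. After the stroke in which it has first risen by over 1.2 N, one more.
- specula_jar: small jar, 40 mm across, 60 mm tall, bystander. Origin: centre of underside.
- tuning_fork: steel tuning fork lying flat, about 190 mm long, 8 mm high, bystander. Origin: near its middle.
- rest_end (a point): middle of the ram-side edge of the rest's top, 40 mm above the table (10 mm below the anvil's origin). The rest is an aluminium block 24 mm wide (along the anvil's x), running level from here to the anvil's pad (58 to 66 mm); both sides are open and clear down to the 12 mm base plate, so fingers closing along x can straddle it.
- stand: the fixed ratchet stand, origin near its middle under the base, axes as the anvil's. A toothed ram runs between white cheeks towards +y, its nose (dark plate 24 wide, 19 mm high) over the rest; at the start the nose's face is 38 to 66 mm from the pad. The nose is sprung: 1.5 N to start it, then 0.5 N per mm, 20 mm of travel. A holding pawl keeps each tooth gained; it cannot be backed off.
There are look-alikes about, which are no part of the job. Several things have the shape of the vibrator; the one meant has the colours described above.

How it is judged:
On the way, in this order (a step that is already met when the one before it is completed fails the run):
1. the vibrator stands released on the rest, disc towards the anvil, not yet clamped (x of vibrator_disc in the frame of anvil between -0.008 and 0.008 m and z of vibrator_disc in the frame of anvil between -0.004 and 0.004 m and y of vibrator_disc in the frame of anvil between -0.036 and 0.003 m and y of vibrator in the frame of anvil below -0.007 m and contact force between the fingers and vibrator below 0.1 N and contact force between anvil and vibrator below 2 N), for 0.2 s.
2. the lever is pumped (value of joint lever above 0.17 rad).
At the end, for the whole second after the job is handed in: Vibrator on the rest, upright (0.15 rad), at rest; disc on the anvil's pad within 3 mm, within 8 mm sideways and 4 mm in height of its centre, pressed on it with 2 to 11 N (nose about 1 to 19 of its 20 mm in); lever back under 0.04 rad (contact force between anvil and vibrator between 2 and 11 N and x of vibrator_disc in the frame of anvil between -0.008 and 0.008 m and z of vibrator_disc in the frame of anvil between -0.004 and 0.004 m and y of vibrator_disc in the frame of anvil between -0.003 and 0.003 m and y of vibrator in the frame of anvil below -0.007 m and angle between vibrator's own z axis and vertical below 0.15 rad and value of joint lever below 0.04 rad and linear speed of vibrator below 0.01 m/s); the robot touches nothing.
It fails at once if the jar or the tuning fork was moved by more than 30 mm (distance of any of specula_jar, tuning_fork from where it was at the start of the episode above 0.03 m).
It also fails if it takes over 61 s, if anything falls off the work surface, if the arm or the gripper's body presses on something with over 40 N, if the wrist force passes 120 N, or if a joint passes its speed limit or range.

### The arm

A 6-joint arm with a two-finger parallel gripper is mounted at the origin on the work surface. World frame = base frame: x ahead of the robot, y to its left, z up, the work surface at z = 0. Lengths are in m, angles in rad, forces in N, time in s.
With the tool pointing down it reaches from about 0.375 to 0.9 m from the base axis. Payload 3.1 kg.
Tool frame: the origin (TCP) lies between the finger pads; the fingertips stand 8 mm ahead of it and the grasp point (between the pads) lies 11 mm behind it; z points along the fingers, y is the line along which they close (so a half turn about z gives the same grasp; the last joint's range is limited). The gripper opens to 85 mm and grips with 20 to 120 N. Pads are 22 mm wide; open, the fingers measure 114 mm over their backs; the gripper's body (76 mm by 85 mm) begins 54 mm behind the grasp point. The pads swing forward as they close: fully open they stand 13 mm farther back than shut.
Start: joints at [0.927, 0.527, 1.433, -0, 1.181, -0.178], TCP at [0.28, 0.559, 0.21] pointing down, gripper open.
Joint ranges: [-3.08, 3.08], [-0.75, 2.2], [0.22, 2.44], [-1.43, 4.57], [0, 2.65], [-2.85, 2.85]. Speed limits (rad/s): [2.79, 2.79, 3.14, 3.14, 3.14, 3.14].

### API

Orientations are given as a unit quaternion [x, y, z, w].
In Python, from station import readout, cams, sign_off gives the robot as it stands.
- The arm moves only by the tool send_rows, never from a script. Its argument "commands" is text: rows parted by semicolons, each of 5 numbers parted by spaces: the finger opening in mm, from 0 to 85.4, then the shift along the tool's x, y, z each as a share of 0.02 m, from -1 to 1, then the turn about the tool's z as a share of 4 degrees, from -1 to 1. In form: grip dx dy dz spin; .... A call has 1 to 20 rows; each row shifts and turns the commanded pose from where the row before left it, along the tool's axes as they then stand; what a row does not reach is not made up. A row lasts 1/12 s, in which the tool goes at most 41.7 mm and 7.16 degrees, less where a joint would pass 70% of its speed; a pose out of reach is approached as far as the arm can. A call with a number of a shift or a turn outside -1 to 1 is refused whole. A call with a gripper value outside its range is refused whole. The fingers move at their own pace and stop on an object; "grip_force" is the grip in N (left out, the last holds). Time passes only in rows, so rows that do not move let the fingers close. It gives the time, the measured TCP pose, the force, the opening and the grip force at its end, in the units of the state.
- readout.sense(): the state, without advancing time (a new reading comes with each control period).
- cams.snapshot(name): name is "scene" or "top" or "wrist"; returns a dict with "pixels" (480x640x3 uint8, red, green, blue), "intrinsics" (3x3 intrinsics, pixels), "eye" and "rotation" of the camera in the world. Camera axes: x right, y down, z forward; pixel columns grow to the right and rows downward; lengths in m; the calibration is good to about 2 mm. The wrist camera is an equidistant fisheye: a pixel r from the principal point sees the ray r / f radians off the axis. A picture is of the moment at which its call begins. There is no depth.
- sign_off(): hands the job in; it is judged then, once.
The state is a dict: "t": time; "q": joint angles; "qd": joint speeds; "tau": joint torques, N m; "tcp_pos": TCP position; "tool_rot": TCP orientation; "force": force on the tool from outside, world axes, zero at the start; "ft_torque": the same for the moment, N m; "finger_gap": opening from 0.0 (shut) to 1.0 (fully open); "gripper_force": force on a finger pad.
Only numpy, scipy, OpenCV 4.12 (cv2) and the standard library are available. Lean on these libraries where they do the work, as an engineer would, in place of code of your own. Each camera call takes 0.05 s, during which the arm holds its last target. There are 200 camera calls.

## Working session

There is one attempt and no reset: what is moved stays moved. The work goes in short steps, Python scripts to look and compute and a tool call to move; the robot and the scene stay as the last step left them, time stands still between calls to the robot, and variables do not carry over. Pictures are saved under pics/ and viewed, at most 10 in all, crops included, and the job is handed in when it is done.

Besides the shell and the picture viewer there is one more tool, called after "Call:" in YAML: its name, and indented under it one key for each argument. send_rows: Moves the arm, as the interface text tells. Its arguments: {"type":"object","properties":{"commands":{"type":"string"},"grip_force":{"type":"number"}},"required":["commands"]}

```bash
mkdir -p pics; ls; python3 - <<'E'
from station import readout,cams
import cv2,numpy as np
s=readout.sense();print(s)
for n in("scene","top"):
    c=cams.snapshot(n);cv2.imwrite(f"pics/{n}0.png",c["pixels"][:,:,::-1])
    np.savez(f"pics/{n}0.npz",**c);print(n,c["intrinsics"],c["eye"],c["rotation"])
E
```

```text
pics
{'t': 0.0, 'q': array([ 9.27513613e-01,  5.28484740e-01,  1.43391092e+00, -2.52059462e-06,
        1.18138272e+00, -1.78538893e-01]), 'qd': array([-2.74297328e-03,  4.00357006e-05,  2.12882937e-03, -1.26042803e-03,
       -1.24963487e-03,  8.80460419e-04]), 'tau': array([-5.79322987e-04, -4.42341614e+01, -1.78022736e+01, -3.56398687e-04,
        8.42365116e-03, -2.81868898e-05]), 'tcp_pos': array([0.2796528 , 0.55809275, 0.20931951]), 'tool_rot': array([ 2.30285725e-01,  9.73122444e-01, -1.00235841e-03, -4.35470845e-04]), 'force': array([0.56196709, 0.52622995, 0.43960656]), 'ft_torque': array([0.03982548, 0.11504979, 0.00017545]), 'gripper_force': 0.0, 'finger_gap': 1.000259599937931}
scene [[449.61379522   0.         321.12577893]
 [  0.         449.61379522 237.90733589]
 [  0.           0.           1.        ]] [ 1.01418293 -0.43178504  0.56621759] [ 0.82454536  0.35934367 -0.16698746 -0.4038716 ]
top [[599.54302738   0.         316.25260117]
 [  0.         599.54302738 239.07464646]
 [  0.           0.           1.        ]] [ 0.46036452 -0.04552353  1.33678545] [ 0.71357191 -0.69801882  0.0429684  -0.04169619]
```

View pics/scene0.png

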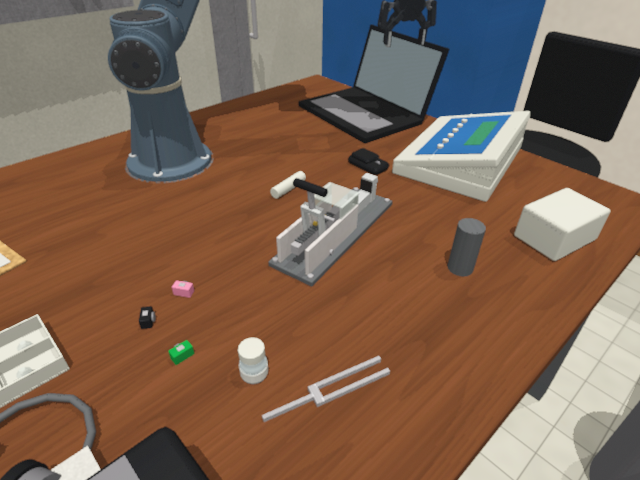

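View pics/top0.png

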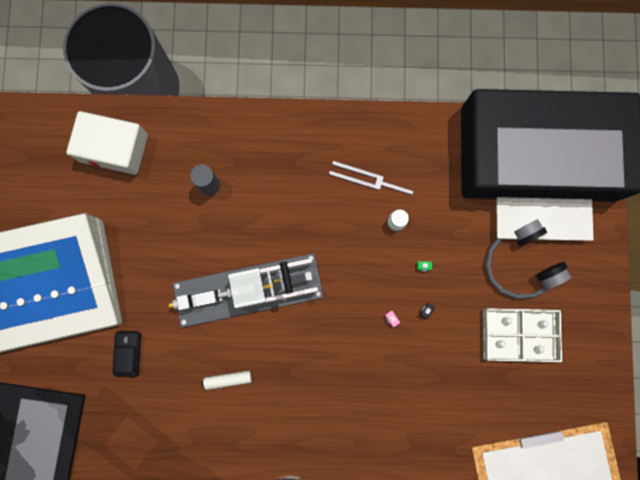

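Top view: the vibrator-shaped things are black (427,311), pink (392,319) and green (424,266). Only the black one has the described colours. The stand runs from (322,275) to (175,305), with the anvil at the left end and the crossbar near (285,277). I'll confirm with one enlarged crop.

```bash
cat > h.py <<'E'
import numpy as np,cv2
from scipy.spatial.transform import Rotation as R
def load(f): return dict(np.load(f))
def ray(c,uv,fish=False):
    K=c["intrinsics"];x=(uv[0]-K[0,2])/K[0,0];y=(uv[1]-K[1,2])/K[1,1]
    if fish:
        r=np.hypot(x,y)+1e-12;d=np.array([x/r*np.sin(r),y/r*np.sin(r),np.cos(r)])
    else: d=np.array([x,y,1.])
    q=np.array(c["rotation"]);M=R.from_quat(q).as_matrix() if q.size==4 else q
    return M@d
def onz(c,uv,z,fish=False):
    d=ray(c,uv,fish);e=c["eye"];return e+d*(z-e[2])/d[2]
def proj(c,p,fish=False):
    q=np.array(c["rotation"]);M=R.from_quat(q).as_matrix() if q.size==4 else q
    v=M.T@(np.array(p)-c["eye"]);K=c["intrinsics"]
    if fish:
        r=np.hypot(v[0],v[1]);t=np.arctan2(r,v[2]);v=np.array([v[0]/r*t,v[1]/r*t,1])
    return np.array([K[0,0]*v[0]/v[2]+K[0,2],K[1,1]*v[1]/v[2]+K[1,2]])
def two(c1,u1,c2,u2,f1=False,f2=False):
    a,b=ray(c1,u1,f1),ray(c2,u2,f2);e1,e2=c1["eye"],c2["eye"]
    s=np.linalg.lstsq(np.c_[a,-b],e2-e1,rcond=None)[0];p,q=e1+a*s[0],e2+b*s[1]
    return (p+q)/2,np.linalg.norm(p-q)
E
python3 - <<'E'
from h import *
t=load("pics/top0.npz");s=load("pics/scene0.npz")
a=cv2.resize(t["pixels"][240:340,160:340],(800,444),interpolation=3)[:,:,::-1]
b=cv2.resize(t["pixels"][290:335,375:445],(233,150),interpolation=3)[:,:,::-1]
d=cv2.resize(s["pixels"][265:375,125:210],(116,150),interpolation=3)[:,:,::-1]
m=np.zeros((600,800,3),np.uint8);m[:444]=a;m[448:598,:233]=b;m[448:598,240:356]=d
e=s["pixels"][165:285,260:400];m[446:600,400:580]=cv2.resize(e,(180,154),interpolation=3)[:,:,::-1]
cv2.imwrite("pics/crop1.png",m)
for uv in[(427,311),(392,319),(424,266)]:print(onz(t,uv,.02))
for uv in[(316,257),(322,297),(176,285),(182,325)]:print(onz(t,uv,.012))
print(onz(t,(398,220),.06),onz(t,(380,183),.008))
E
```

```text
[ 0.46623699 -0.2911974   0.02      ]
[ 0.44726557 -0.21493444  0.02      ]
[ 0.56447957 -0.28461355  0.02      ]
[ 0.57982011 -0.04647743  0.012     ]
[ 0.49181216 -0.06160884  0.012     ]
[0.51108267 0.26060777 0.012     ]
[0.42416407 0.24315792 0.012     ]
[ 0.65937214 -0.22128863  0.06      ] [ 0.7510714 -0.1873173  0.008    ]
```

View pics/crop1.png

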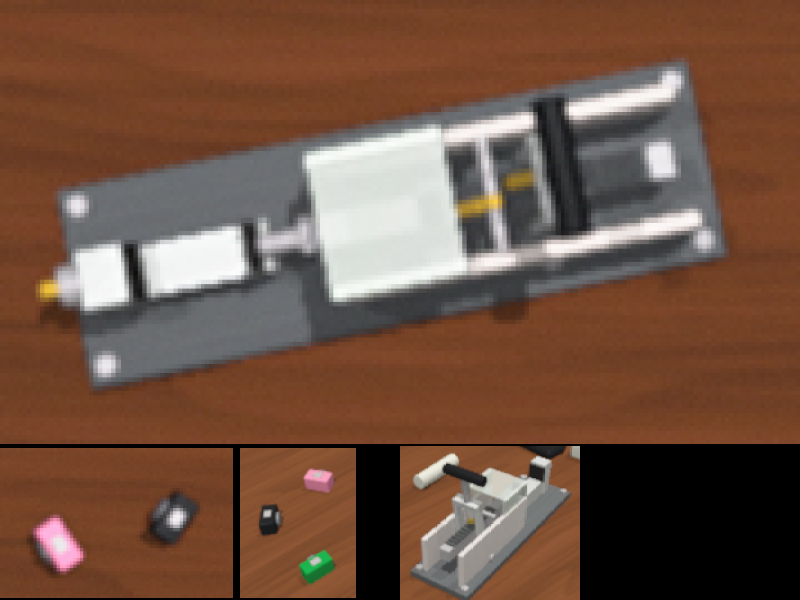

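The black one at (427,311) is confirmed: black body, steel plate on top, about (0.466, -0.291). The stand's +y is about (-0.218, 0.976). Now I'll go above it.

Call:
send_rows:
  commands: "85 -0.8 -1 -0.3 0;85 -0.8 -1 -0.3 0;85 -0.8 -1 -0.3 0;85 -0.8 -1 -0.3 0;85 -0.8 -1 -0.3 0;85 -0.8 -1 -0.3 0;85 -0.8 -1 -0.2 0;85 -0.8 -1 0 0;85 -0.8 -1 0 0;85 -0.8 -1 0 0;85 -0.8 -1 0 0;85 -0.8 -1 0 0;85 -0.8 -1 0 0;85 -0.8 -1 0 0;85 -0.8 -1 0 0;85 -0.8 -1 0 0;85 -0.8 -1 0 0;85 -0.8 -1 0 0;85 -0.8 -1 0 0;85 -0.8 -1 0 0"

```text
t: 1.77
tcp_pos: [0.3866, 0.0565, 0.2502]
tool_rot: [0.23, 0.973, 0.0, -0.0]
force: [1.4, 0.8, 0.2]
finger_gap: 0.994
gripper_force: 0.0
```

Call:
send_rows:
  commands: "85 -0.8 -1 0 0;85 -0.8 -1 0 0;85 -0.8 -1 0 0;85 -0.8 -1 0 0;85 -0.8 -1 0 0;85 -0.8 -1 0.3 0;85 -0.8 -1 0.5 0;85 -0.8 -1 0.5 0;85 -0.8 -1 0.5 0;85 -0.8 -1 0.5 0;85 -0.8 -1 0.5 0;85 -0.8 -1 0.5 0;85 -0.8 -1 0.5 0;85 -0.8 -1 0.5 0;85 0 0 0 0;85 0 0 0 0"

```text
t: 3.1
tcp_pos: [0.4611, -0.2938, 0.1631]
tool_rot: [0.231, 0.973, 0.001, -0.001]
force: [-0.3, 1.3, -0.1]
finger_gap: 0.999
gripper_force: 0.0
```

```bash
python3 - <<'E'
from station import readout,cams
from h import *
s=readout.sense();print(s["t"],s["q"],s["tcp_pos"],s["tool_rot"])
c=cams.snapshot("wrist");np.savez("pics/w1.npz",**c)
cv2.imwrite("pics/w1.png",c["pixels"][:,:,::-1]);print(c["intrinsics"],proj(c,[.466,-.291,.01],True),proj(c,s["tcp_pos"],True))
E
```

```text
3.1 [-7.71770588e-01  4.86092800e-01  1.67663386e+00  1.26341825e-04
  9.81030447e-01 -1.87578735e+00] [ 0.46114816 -0.29381968  0.16314763] [ 2.31310824e-01  9.72879298e-01  5.99948948e-04 -9.02236721e-04]
[[371.64829954   0.         312.98836589]
 [  0.         371.64829954 247.93613773]
 [  0.           0.           1.        ]] [318.78697261 229.27198019] [314.12058325 293.50266613]
```

View pics/w1.png

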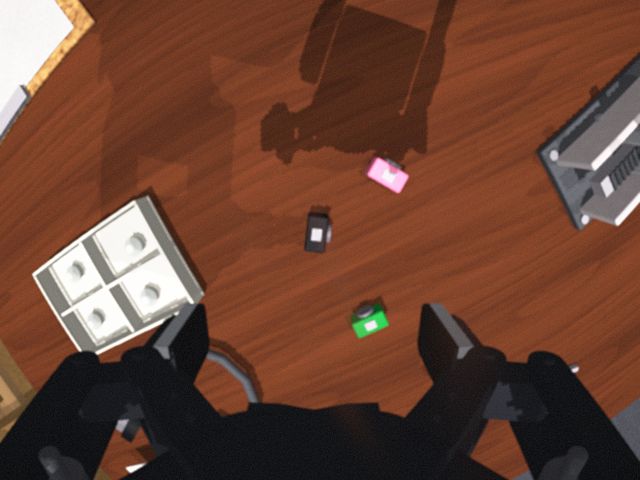

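The wrist view shows the black vibrator at (317,232). Its disc is on the right side at (330,232), which is roughly tool +y, towards the stand. The pink one is at (388,175) and the green at (369,321). Next I'll measure its pose.

```bash
python3 - <<'E'
from h import *
c=load("pics/w1.npz");p=c["pixels"].astype(int);x0,y0=290,200
g=p[y0:265,x0:345]
m=(g.max(2)<60).astype(np.uint8)
grey=((np.ptp(g,axis=2)<18)&(g.max(2)>=60)&(g.max(2)<140)).astype(np.uint8)
print(m.sum(),grey.sum())
for r in range(6,58,2):print(''.join('#' if m[r,k] else 'o' if grey[r,k] else 'W' if g[r,k].min()>140 else '.' for k in range(10,50)))
# plate centre
w=np.argwhere(g.min(2)>140);u=w.mean(0)[::-1]+[x0,y0];print("plate",u,onz(c,u,.02,True))
k=cv2.findContours(m,0,1)[0];k=max(k,key=cv2.contourArea);pts=(k[:,0]+[x0,y0]).astype(float)
bx=cv2.boxPoints(cv2.minAreaRect((pts).astype(np.float32)));W=np.array([onz(c,q,.02,True)for q in bx]);print(bx,W)
print(onz(c,(330,232),.01,True))
for i in range(4):
    d=W[(i+1)%4]-W[i];print(np.linalg.norm(d),np.degrees(np.arctan2(d[1],d[0])))
E
```

```text
246 399
........................................
........................................
........................................
...........##...........................
.........##################.............
.........###################............
.........#oooooooooooo#######...........
.........#ooooooooooooooooo##...........
........#ooooooooooooooooo###...........
........#oo#oooooooooooooo##............
........#ooooooooooooooooo#oooo.........
.......###oooWWW.oooooooooooooo.........
.......###ooWWWWWWWWWW.oooooo...........
.......###ooWWWWWWWWWWooooooWW..........
.......###oWWWWWWWWWWWooooo.WWW.........
......####oWWWWWWWWWWWoooooWWW..........
......###ooWWWWWWWWWWWooooo.W...........
......####ooWWWWWWWWWoooooo.............
.....#######ooooooooooooo...............
.....####o###ooooooooooo................
.....###o###oo##ooooooo.................
.....##ooo#####ooooooooo................
.......o#####o#oooooooo.................
........................................
........................................
........................................
plate [317.76510067 234.44966443] [ 0.46756204 -0.29292674  0.02      ]
[[304.02417 249.48141]
 [309.0539  210.92007]
 [329.10406 213.53531]
 [324.07434 252.09665]] [[ 0.47409387 -0.30930835  0.02      ]
 [ 0.44624858 -0.29039988  0.02      ]
 [ 0.45573829 -0.27643554  0.02      ]
 [ 0.48388602 -0.29502806  0.02      ]]
[ 0.47257218 -0.28334227  0.01      ]
0.03365844109626421 145.82137205858027
0.01688364729184328 55.80125600338905
0.03373391152248076 -33.44608965661313
0.017315108059848025 -124.43885253032362
```

Call:
send_rows:
  commands: "62 0 0 0 1;62 0 0 0 1;62 0 0 0 1;62 0 0 0 1;62 0 0 0 1;62 0 0 0 1;62 0 0 0 1;62 0 0 0 1;62 0 0 0 1;62 0 0 0 1;62 0 0 0 1;62 0 0 0 1;62 0 0 0 1;62 0 0 0 1;62 0 0 0 1;62 0 0 0 1;62 0 0 0 1;62 0 0 0.6 1;62 0 0 0.6 1;62 0 0 0.6 1"

```text
t: 4.82
tcp_pos: [0.4616, -0.2915, 0.1288]
tool_rot: [0.803, 0.597, 0.0, 0.0]
force: [0.7, 0.1, -0.1]
finger_gap: 0.728
gripper_force: 0.0
```

Call:
send_rows:
  commands: "62 0 0 0.6 1;62 0 0 0.6 1;62 0 0 0.6 1;62 0 0 0.6 1;62 0.15 0.15 0.5 0.4;62 0 0 0 0;62 0 0 0 0"

```text
t: 5.4
tcp_pos: [0.4655, -0.2908, 0.0705]
tool_rot: [0.883, 0.469, -0.0, -0.001]
force: [-1.2, -0.4, 0.2]
finger_gap: 0.724
gripper_force: 0.0
```

```bash
cat > look.py <<'E'
import sys
from station import readout,cams
from h import *
s=readout.sense();print(s["t"],s["q"].round(3),s["tcp_pos"].round(4),s["force"].round(2),s["finger_gap"])
y=R.from_quat(s["tool_rot"]).as_matrix();print("x",y[:,0].round(3),"y",y[:,1].round(3))
n=sys.argv[1]
c=cams.snapshot(sys.argv[2]);np.savez(f"pics/{n}.npz",**c);cv2.imwrite(f"pics/{n}.png",c["pixels"][:,:,::-1])
E
python3 look.py w2 wrist
python3 - <<'E'
from h import *
c=load("pics/w2.npz");print(proj(c,[.465,-.293,.02],True))
E
```

```text
5.4 [-0.762  0.632  1.74   0.     0.771 -0.167] [ 0.4655 -0.2908  0.0705] [-1.21 -0.4   0.17] 0.7240674683652466
x [0.561 0.828 0.   ] y [ 0.828 -0.561 -0.001]
[313.8163882  264.21140629]
```

View pics/w2.png

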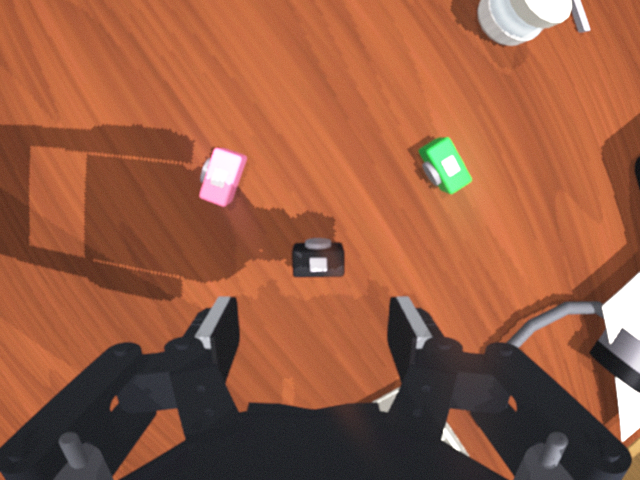

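The vibrator's top spans (293–344, 242–276), square to the fingers, with the disc (318,243) on the tool +x side. It sits about 4 mm to tool +y. I'll correct for that, descend and grip.

Call:
send_rows:
  commands: "62 0.05 0.2 0.5 0;62 0 0 0.5 0;62 0 0 0.5 0;62 0 0 0.5 0;62 0 0 0.5 0;62 0 0 0.4 0;62 0 0 0 0;50 0 0 0 0;40 0 0 0 0;30 0 0 0 0;20 0 0 0 0;20 0 0 0 0;20 0 0 0 0"
  grip_force: 25

```text
t: 6.53
tcp_pos: [0.4698, -0.2937, 0.0127]
tool_rot: [0.884, 0.468, 0.0, 0.0]
force: [0.4, 0.4, -0.3]
finger_gap: 0.236
gripper_force: 0.0
```

```bash
python3 look.py w3 wrist; python3 - <<'E'
from h import *
# stand: two-view points from top crop & scene
t=load("pics/top0.npz");s=load("pics/scene0.npz")
f=lambda u,v:(160+u/4.444,240+v/4.444)
g=lambda u,v:onz(t,f(u,v),Z)
for n,Z,q in[("pad top mid",.07,(146,270)),("anvil back",.07,(80,278)),("rest end at nose",.04,(246,250)),("bar end a",.157,(550,98)),("bar end b",.157,(577,232)),("cheek far",.09,(672,88)),("cheek far2",.09,(700,217))]: print(n,g(*q))
a=[onz(t,q,.012) for q in[(316,257),(322,297),(176,285),(182,325)]]
print("base centre",np.mean(a,0))
E
```

```text
6.5333 [-0.76   0.735  1.751 -0.     0.655 -0.163] [ 0.4698 -0.2937  0.0127] [ 0.4   0.36 -0.31] 0.23628728777885313
x [ 0.562  0.827 -0.   ] y [ 0.827 -0.562  0.001]
pad top mid [0.47663327 0.21018945 0.07      ]
anvil back [0.47219271 0.24117429 0.07      ]
rest end at nose [0.48771011 0.16829364 0.04      ]
bar end a [0.55533894 0.01698405 0.157     ]
bar end b [0.49634651 0.00339691 0.157     ]
cheek far [ 0.56670186 -0.03657161  0.09      ]
cheek far2 [ 0.50662307 -0.05101467  0.09      ]
base centre [0.50171975 0.09891986 0.012     ]
```

View pics/w3.png

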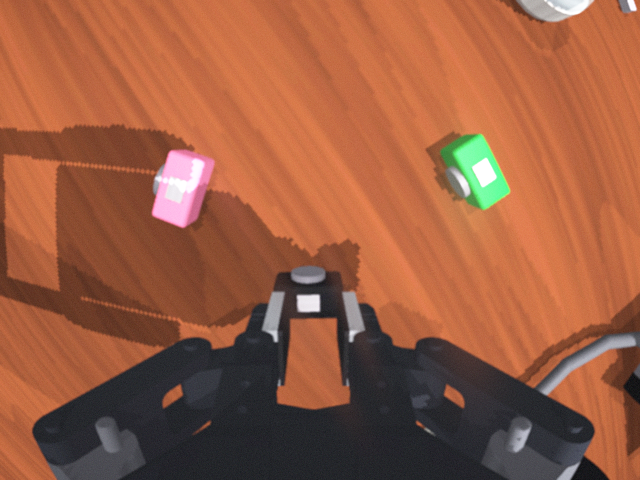

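```bash
python3 - <<'E'
from h import *
c=load("pics/w3.npz");T=np.array([.4698,-.2937,.0127]);X=np.array([.562,.827,0]);Y=np.array([.827,-.562,0])
print("eye rel",(c["eye"]-T)@X,(c["eye"]-T)@Y,c["eye"][2])
for u in[(308,302),(275,317),(342,317),(278,275),(340,275),(308,268)]:
    p=onz(c,u,.02,True);print(u,p.round(4),((p-T)@X).round(4),((p-T)@Y).round(4))
print(proj(c,T,True),proj(c,T+[0,0,-.008],True),proj(c,T+.01*Y+[0,0,.011],True),proj(c,T+.01*Y+.011*X,True),proj(c,T+.01*Y-.011*X,True))
E
```

```text
eye rel 0.06698075673627403 0.00011380232804365918 0.17522657355597782
(308, 302) [ 0.4674 -0.2939  0.02  ] -0.0015 -0.0019
(275, 317) [ 0.4503 -0.2916  0.02  ] -0.0092 -0.0173
(342, 317) [ 0.476  -0.3091  0.02  ] -0.0092 0.0138
(278, 275) [ 0.4637 -0.2756  0.02  ] 0.0115 -0.0152
(340, 275) [ 0.4865 -0.2911  0.02  ] 0.0116 0.0123
(308, 268) [ 0.4766 -0.2804  0.02  ] 0.0149 -0.0018
[312.21325849 292.87019572] [312.22207098 286.68588157] [334.68379714 302.20672872] [333.81249591 270.84490257] [332.9249217  313.77636887]
```

Call:
send_rows:
  commands: "10 0 0 0 0;0 0 0 0 0;0 0 0 0 0;0 0 0 0 0;0 0 0 0 0;0 0 0 0 0"

```text
t: 7.08
tcp_pos: [0.4696, -0.2935, 0.0123]
tool_rot: [0.884, 0.468, -0.0, -0.0]
force: [0.4, -0.4, -0.0]
finger_gap: 0.002
gripper_force: 0.0
```

```bash
python3 look.py w4 wrist; python3 -c "
from h import *
a=cv2.imread('pics/w4.png')[240:420,200:420];b=cv2.imread('pics/w3.png')[240:420,200:420]
cv2.imwrite('pics/c4.png',cv2.resize(np.hstack([b,a]),None,fx=1.8,fy=1.8))"
```

```text
7.0833 [-0.76   0.736  1.751 -0.     0.655 -0.163] [ 0.4696 -0.2935  0.0123] [ 0.39 -0.4  -0.02] 0.001892581494004806
x [ 0.562  0.827 -0.   ] y [ 0.827 -0.562 -0.   ]
```

View pics/c4.png

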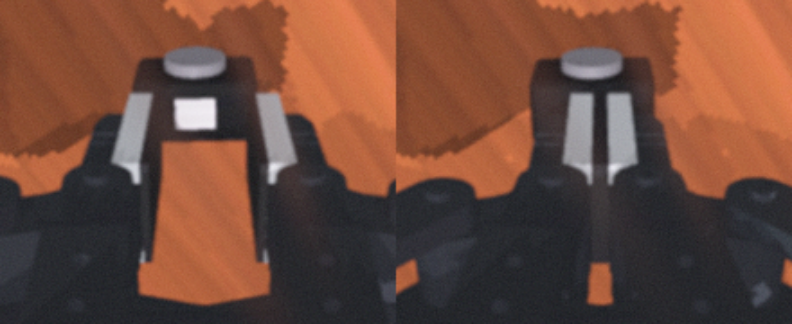

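The fingers shut in front of the body without touching it, so a height or a position is off. I'll check from the scene camera.

```bash
python3 look.py s5 scene; python3 -c "
from h import *
c=load('pics/s5.npz');p=proj(c,[.4696,-.2935,.0043]);print(p,proj(c,[.465,-.293,0]),proj(c,[.465,-.293,.02]))
x,y=int(p[0])-60,int(p[1])-65
print(x,y)
cv2.imwrite('pics/c5.png',cv2.resize(cv2.imread('pics/s5.png')[y:y+100,x:x+133],None,fx=6,fy=6,interpolation=2))"
```

```text
7.1333 [-0.76   0.736  1.751 -0.     0.655 -0.163] [ 0.4696 -0.2935  0.0123] [-0.86 -0.62  0.76] 0.0026380526396549897
x [ 0.562  0.827 -0.   ] y [ 0.827 -0.562 -0.   ]
[148.04200613 320.94209882] [147.59871165 320.96958305] [144.82099861 312.62465815]
88 255
```

View pics/c5.png

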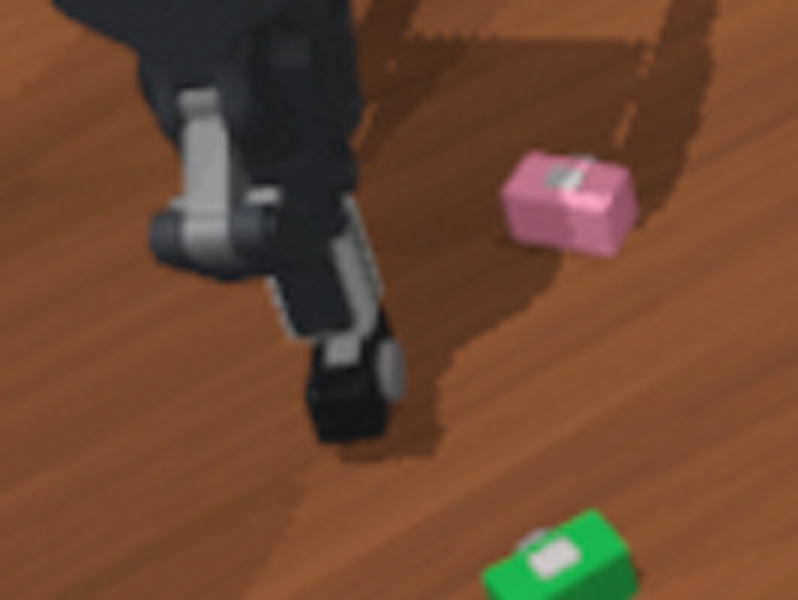

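```bash
python3 - <<'E'
from h import *
c=load("pics/s5.npz");w=load("pics/w4.npz");T=np.array([.4696,-.2935,0]);X=np.array([.562,.827,0]);Y=np.array([.827,-.562,0])
for z in(.004,.015,.022,.03,.04,.05):
    print(z,[((proj(c,T+Y*y+X*x+[0,0,z])-[88,255])*6).round() for x,y in((-.011,.01),(.011,.01),(.011,0))],proj(w,T+X*.011+[0,0,z],True).round())
E
```

```text
0.004 [array([313., 429.]), array([398., 420.]), array([403., 392.])] [312. 265.]
0.015 [array([303., 402.]), array([389., 392.]), array([394., 364.])] [312. 273.]
0.022 [array([297., 384.]), array([383., 375.]), array([388., 347.])] [312. 278.]
0.03 [array([289., 363.]), array([377., 354.]), array([382., 326.])] [312. 285.]
0.04 [array([280., 337.]), array([368., 328.]), array([373., 300.])] [312. 294.]
0.05 [array([271., 310.]), array([360., 301.]), array([365., 273.])] [312. 304.]
```

Both views put the fingertips near z = 0.039 while the TCP reads 0.012, about 35 mm higher than the description gives. I'll go lower with the fingers open and watch the force.

Call:
send_rows:
  commands: "30 0 0 0 0;60 0 0 0 0;60 0 0 0 0;60 0 0 0.3 0;60 0 0 0.3 0;60 0 0 0.3 0;60 0 0 0.2 0;60 0 0 0 0"

```text
t: 7.85
tcp_pos: [0.4689, -0.2929, -0.011]
tool_rot: [0.884, 0.468, -0.0, -0.001]
force: [-0.4, -0.6, -0.2]
finger_gap: 0.706
gripper_force: 0.0
```

Call:
send_rows:
  commands: "60 0 0 0.2 0;60 0 0 0.15 0;60 0 0 0.1 0;50 0 0 0 0;40 0 0 0 0;30 0 0 0 0;20 0 0 0 0;20 0 0 0 0;20 0 0 0 0"
  grip_force: 25

```text
t: 8.6
tcp_pos: [0.4698, -0.2937, -0.0184]
tool_rot: [0.884, 0.468, 0.0, 0.0]
force: [0.5, 0.5, 0.6]
finger_gap: 0.366
gripper_force: 25.4
```

Gripped at 31.3 mm. The TCP reads -0.018 with the vibrator on the table, so on the rest it will read about 0.022. I'll lift and carry it towards the stand.

Call:
send_rows:
  commands: "20 0 0 -0.3 0;20 0 0 -0.7 0;20 0 0 -1 0;20 0 0 -1 0;20 0 0 -1 0;20 0 0 -1 0;20 0 0 -1 0;20 0 0 -1 0;20 0 0 -1 0;20 0 0 -1 0;20 0.3 -0.2 -1 0;20 0.7 -0.4 0 0;20 0.9 -0.6 0 0;20 0.9 -0.6 0 0;20 0.9 -0.6 0 0;20 0.9 -0.6 0 0;20 0.9 -0.6 0 0;20 0.9 -0.6 0 0;20 0.9 -0.6 0 0;20 0.9 -0.6 0 0"
  grip_force: 30

```text
t: 10.27
tcp_pos: [0.4713, -0.095, 0.1806]
tool_rot: [0.884, 0.468, -0.001, -0.001]
force: [0.7, 0.7, -0.8]
finger_gap: 0.369
gripper_force: 30.1
```

Call:
send_rows:
  commands: "20 0.9 -0.6 0 0;20 0.9 -0.6 0 0;20 0.9 -0.6 0 0;20 0.9 -0.6 0 0;20 0.9 -0.6 0 0;20 0.9 -0.6 0 0;20 0.9 -0.6 0 0;20 0.9 -0.6 0 0;20 0.9 -0.6 0 0;20 0.9 -0.6 0 0;20 0.9 -0.5 0 0;20 0.7 -0.4 0 0;20 0.4 -0.2 0 0;20 0 0 0 0"

```text
t: 11.43
tcp_pos: [0.478, 0.1663, 0.1808]
tool_rot: [0.883, 0.469, -0.0, -0.0]
force: [-0.1, 0.5, -0.3]
finger_gap: 0.365
gripper_force: 30.1
```

Call:
send_rows:
  commands: "20 0 0 0 -1;20 0 0 0 -1;20 0 0 0 -1;20 0 0 0 -1;20 0 0 0 -1;20 0 0 0 -1;20 0 0 0 -1;20 0 0 0 -1;20 0 0 0 -1;20 0 0 0 -1;20 0 0 0 -1;20 0 0 0 -0.75;20 0 0 0 0;20 0 0 0 0"

```text
t: 12.6
tcp_pos: [0.4785, 0.1639, 0.1811]
tool_rot: [0.625, 0.781, -0.0, -0.0]
force: [0.8, 0.3, 0.6]
finger_gap: 0.37
gripper_force: 30.1
```

```bash
python3 look.py w6 wrist; python3 -c "
from h import *
a=cv2.imread('pics/w6.png')
cv2.imwrite('pics/c6.png',cv2.resize(a[100:400,120:520],None,fx=2,fy=2))"
```

```text
12.6 [ 0.109  0.41   1.759 -0.     0.974 -0.112] [0.4785 0.1639 0.1811] [0.75 0.34 0.61] 0.3695572856081426
x [-0.219  0.976 -0.   ] y [ 0.976  0.219 -0.001]
```

View pics/c6.png

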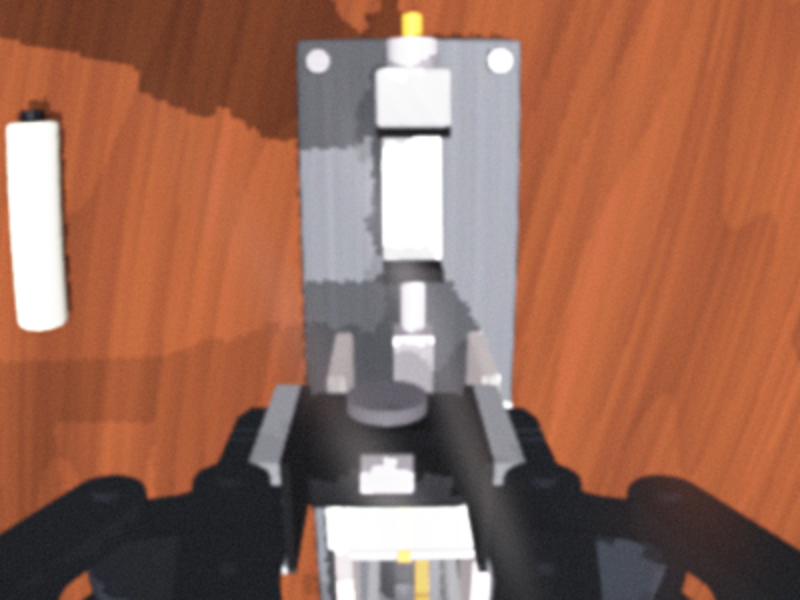

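The wrist view shows the rest's white top at crop (382–443, 137–260), the pad's top edge at row ~135, and the nose's dark plate at rows 260–282. The held vibrator is square, with its disc at (388,400) towards the anvil.

```bash
python3 - <<'E'
from h import *
c=load("pics/w6.npz");T=np.array([.4785,.1639,.1811]);X=np.array([-.219,.976,0]);Y=np.array([.976,.219,0])
def r(n,u,v,z):
    p=onz(c,(120+u/2,100+v/2),z,True);print(n,p.round(4),((p-T)@X).round(4),((p-T)@Y).round(4))
r("padtop L",378,137,.064);r("padtop R",449,137,.064);r("anvil edge",412,128,.07)
r("rest L",382,200,.04);r("rest R",443,200,.04)
r("nose bottom",412,261,.04);r("nose top",412,282,.0595)
r("base corner",300,42,.012);r("base cornerR",519,42,.012)
r("plate in hand",387,475,.20+.02); r("plate in hand",387,475,.25)
p=c["pixels"].astype(int);print(p[140:260:2,326].sum(1)//3)
E
```

```text
padtop L [0.4642 0.213  0.064 ] 0.0511 -0.0032
padtop R [0.4901 0.219  0.064 ] 0.0512 0.0234
anvil edge [0.4756 0.2194 0.07  ] 0.0548 0.0093
rest L [0.4715 0.1866 0.04  ] 0.0237 -0.0018
rest R [0.496  0.1922 0.04  ] 0.0238 0.0233
nose bottom [0.4894 0.1642 0.04  ] -0.0021 0.0107
nose top [0.4897 0.1601 0.0595] -0.0061 0.0101
base corner [0.4214 0.2444 0.012 ] 0.091 -0.0381
base cornerR [0.5157 0.2663 0.012 ] 0.0918 0.0587
plate in hand [0.479  0.1616 0.22  ] -0.0024 0.0
plate in hand [0.4753 0.178  0.25  ] 0.0145 -0.0
[251 251 249 249 248 248 248 248 249 248 248 229  89  31 204 255 255 255
 255 255 255 255 255 255 255 255 255 255 255 255 255 255 255 255 255 255
 255 255 255 255 255 255 248 244 236 136  98 108 116 117 163 255 255 255
 255 255 255 254 255 255]
```

Call:
send_rows:
  commands: "20 0.5 0.2 0.2 0;20 0.5 0.2 0.7 0;20 0.5 0.12 0.7 0;20 0 0 0.7 0;20 0 0 0.7 0;20 0 0 0.7 0;20 0 0 0.7 0;20 0 0 0.6 0;20 0 0 0.5 0;20 0 0 0.5 0;20 0 0 0.5 0;20 0 0 0.3 0;20 0 0 0 0;20 0 0 0 0"

```text
t: 13.82
tcp_pos: [0.4824, 0.1962, 0.0451]
tool_rot: [0.624, 0.781, -0.0, -0.0]
force: [-0.5, -0.3, -0.4]
finger_gap: 0.37
gripper_force: 30.1
```

```bash
python3 look.py w7 wrist; python3 look.py s7 scene|head -1; python3 - <<'E'
from h import *
c=load("pics/w7.npz");p=c["pixels"].astype(int).sum(2)//3
print("col ctr",p[150:360:3,313]);
for r in(230,250,262):print(r,p[r,250:390:2])
E
```

```text
13.8167 [ 0.171  0.652  1.824  0.     0.665 -0.051] [0.4824 0.1962 0.0451] [-0.46 -0.26 -0.4 ] 0.3701753116487034
x [-0.221  0.975  0.   ] y [ 0.975  0.221 -0.   ]
13.8667 [ 0.171  0.652  1.824 -0.     0.665 -0.051] [0.4827 0.1962 0.0455] [ 0.61 -0.32 -0.23] 0.3632181595915479
col ctr [183 181 184 183 183 182 206 237 237 237 235 234 233 233 234 233 219 198
 243 250 250 250 250 249 250 249 247 247 247 246 245 246 246 248 246 237
  54  45 237 247 246 246 246 247 236 223 222 116 108 109 107 110 153 164
 152  45  52  54  53 137 182 254 253 252 252 252  85  87  73  66]
230 [126 129 129 131 127 127 125 120 120 110  98  98 144 233 242 247 248 248
 249 249 249 250 250 250 250 249 248 248 247 248 248 247 247 248 249 249
 249 249 248 248 248 249 249 249 248 248 247 236 192 125 126 124 118 118
 120 120 118 116 123 125 121 161 171 186 195 195 194 192 196 196]
250 [128 133 124 135 131 131 134 133 127 118 117 105 113 211 240 245 245 246
 246 246 247 246 245 244 245 247 247 246 247 247 248 248 248 247 245 244
 244 244 243 243 244 246 247 247 247 247 244 237 205 194 194 190 189 187
 191 193 187 190 194 197 192 195 194 192 196 197 192 193 196 193]
262 [188 184 171 173 185 185 188 186 182 187 179 165 165 135  84  69  61  55
  57  68  68  63  69  67  80  90  88  88  81  85  85  86  87  86  95 100
 104 111 115 124 126 126 125 111 100  91  92 113 187 200 188 184 190 189
 192 194 187 186 195 198 196 194 194 191 196 194 192 194 196 196]
```

```bash
python3 - <<'E'
from h import *
c=load("pics/w7.npz");T=np.array([.4825,.1962,.0453]);X=np.array([-.2205,.9755,0]);Y=np.array([.9755,.2205,0])
def r(n,u,v,z):
    p=onz(c,(u,v),z,True);print(n,((p-T)@X).round(4),((p-T)@Y).round(4))
r("anvilL",275.5,250,.07);r("anvilR",346.5,250,.07);r("pad edge",313,262.5,.064);r("disc front top",313,290.5,.0635+.018);r("disc mid",313,290.5,.0635+.010)
p=c["pixels"].astype(int).sum(2)//3
for row in(274,300,325):print(row,p[row,250:380:2])
E
```

```text
anvilL 0.028 -0.0148
anvilR 0.028 0.0126
pad edge 0.0211 -0.0003
disc front top 0.0159 -0.0003
disc mid 0.0127 -0.0003
274 [187 186 183 179 185 184 186 188 182 183 184 185 176 183 189 194 183 116
 151 241 248 247 248 247 246 247 247 246 246 245 247 247 247 246 246 247
 248 247 245 244 244 245 242 222 188 195 192 194 197 194 191 186 186 188
 190 187 187 186 196 195 197 194 189 193 195]
300 [169 168 168 155 160 162 161 160 154 112  50  56  59  63  64  70  78  79
  77  78  77  80 120 120 118 116 115 115 108 107 105 106 106 109 113 107
 105 107 106 108 110 104  59  57  64  75  77  80  82  77  74  69  63  58
 106 158 163 158 164 163 163 187 185 196 195]
325 [155 151 152 153 153 135  51  30  35  35  34  32  32  36  41  47  44  47
  60  58  62  67  74  72  74  72  77  76  74  70  68  68  65  54  62  47
  45  48  40  34  31  34  33  37  36  35  41  43  49  56  59  63  65  71
  64  61  59  67 144 158 161 159 157 160 160]
```

Call:
send_rows:
  commands: "20 -0.15 -0.04 0.2 0;20 0 0 0.3 0;20 0 0 0.3 0;20 0 0 0.2 0;20 0 0 0.1 0;20 0 0 0 0;20 0 0 0 0"

```text
t: 14.5
tcp_pos: [0.4822, 0.193, 0.023]
tool_rot: [0.624, 0.781, -0.0, -0.0]
force: [-0.9, -0.2, 0.1]
finger_gap: 0.366
gripper_force: 30.1
```

Call:
send_rows:
  commands: "20 0 0 0.05 0;20 0 0 0 0;20 0 0 0.05 0;20 0 0 0 0"

```text
t: 14.83
tcp_pos: [0.4825, 0.1931, 0.0215]
tool_rot: [0.624, 0.781, 0.0, 0.0]
force: [0.0, 1.1, 1.3]
finger_gap: 0.372
gripper_force: 30.2
```

Call:
send_rows:
  commands: "20 0 0 0.04 0;20 0 0 0 0"

```text
t: 15.0
tcp_pos: [0.4826, 0.1931, 0.0215]
tool_rot: [0.624, 0.781, 0.0, 0.0]
force: [-1.1, -0.2, 8.3]
finger_gap: 0.369
gripper_force: 31.0
```

Contact with the rest: 8 N upward. I'll ease up slightly and release, opening to 50 mm.

Call:
send_rows:
  commands: "20 0 0 -0.04 0;36 0 0 0 0;44 0 0 0 0;50 0 0 0 0;50 0 0 0 0;50 0 0 0 0;50 0 0 0 0"

```text
t: 15.58
tcp_pos: [0.4822, 0.193, 0.0212]
tool_rot: [0.624, 0.781, -0.0, -0.0]
force: [-0.3, 0.1, 0.8]
finger_gap: 0.584
gripper_force: 0.0
```

Call:
send_rows:
  commands: "50 0 0 -0.3 0;50 0 0 -0.6 0;50 0 0 -1 0;50 0 0 -1 0;50 0 0 -1 0;50 0 0 -1 0;50 0 0 -1 0;50 0 0 -1 0;50 0 0 -0.6 0;50 0 0 0 0"

```text
t: 16.42
tcp_pos: [0.4841, 0.1934, 0.1744]
tool_rot: [0.624, 0.781, 0.002, 0.002]
force: [0.3, -0.8, 0.9]
finger_gap: 0.589
gripper_force: 0.0
```

```bash
python3 look.py w8 wrist; python3 look.py t8 top|head -1; python3 look.py s8 scene |head -1; python3 - <<'E'
from h import *
w=cv2.imread("pics/w8.png")[130:370,200:440];s=cv2.imread("pics/s8.png")[150:290,250:410];t=cv2.imread("pics/t8.png")[240:330,160:340]
m=np.zeros((600,800,3),np.uint8);m[:400,:400]=cv2.resize(w,(400,400));m[:350,400:]=cv2.resize(s,(400,350),interpolation=2);m[400:600,:400]=cv2.resize(t,(400,200),interpolation=2)
cv2.imwrite("pics/c8.png",m)
E
```

```text
16.4167 [ 0.166  0.436  1.734  0.     0.965 -0.057] [0.4841 0.1934 0.1744] [ 0.32 -0.75  0.88] 0.5889505969086918
x [-0.221  0.975 -0.   ] y [0.975 0.221 0.006]
16.4667 [ 0.165  0.438  1.736  0.     0.964 -0.057] [0.4832 0.1932 0.1728] [-0.12  0.47  0.19] 0.5866476041669909
16.5167 [ 0.165  0.44   1.737  0.     0.964 -0.058] [0.4823 0.193  0.1717] [-1.04 -0.93 -0.07] 0.5840572937400413
```

View pics/c8.png

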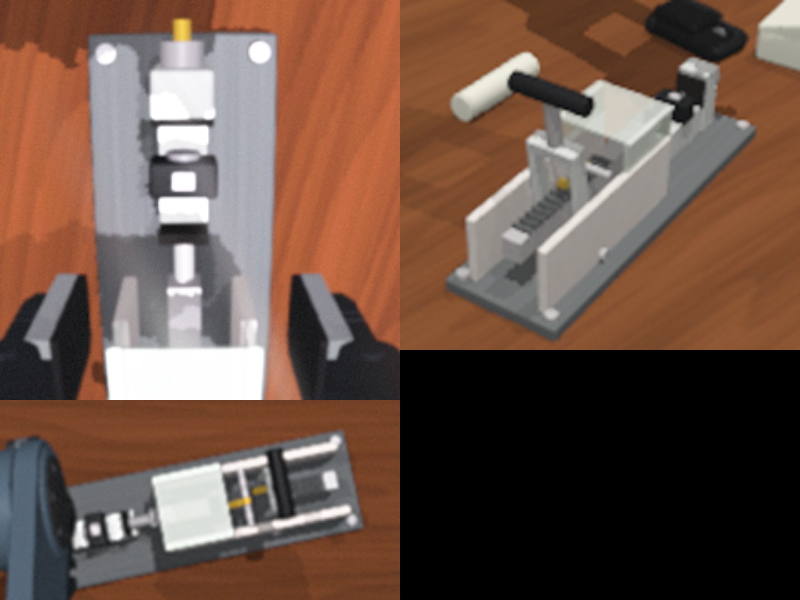

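The vibrator stands on the rest with its disc towards the anvil (c8 left, block at (183,178)) and the nose well behind it. The bar's centre is at about s = -0.092 along the stand. I'll move behind it, fingers shut.

Call:
send_rows:
  commands: "40 0 0 -0.5 0;20 -0.4 0 -0.5 0;0 -0.8 0 0 0;0 -1 0 0 0;0 -1 0 0 0;0 -1 0 0 0;0 -1 0 0 0;0 -1 0 0 0;0 -1 0 0 0;0 -1 0 0 0;0 -1 0 0 0;0 -1 0 0 0;0 -0.8 0 0 0;0 -0.6 0 0 0;0 0 0 0 0;0 0 0 0 0"

```text
t: 17.9
tcp_pos: [0.5335, -0.0337, 0.1913]
tool_rot: [0.625, 0.781, 0.0, -0.0]
force: [-0.1, 0.1, -0.1]
finger_gap: 0.001
gripper_force: 0.0
```

```bash
python3 look.py w9 wrist; python3 - <<'E'
from h import *
from station import readout
T=readout.sense()["tcp_pos"];b=np.array([.5017,.0989]);d=T[:2]-b;print("s",d@[-.2195,.9756],"lat",d@[.9756,.2195])
c=load("pics/w9.npz");p=c["pixels"].astype(int);g=p.sum(2)//3
t=load("pics/t8.npz");s=load("pics/s8.npz")
X=np.array([-.2195,.9756,0])
# bar seen from wrist: predicted rows
for sb in(-.10,-.092,-.084):
    q=np.r_[b+sb*X[:2],.165];print(sb,proj(c,q,True).round(1))
m=(p.max(2)<70).astype(np.uint8);m[300:]=0
n,l,st,ce=cv2.connectedComponentsWithStats(m)
for i in range(1,n):
    if st[i,4]>300:print(st[i],ce[i].round(1))
# triangulate bar ends top/scene
f=lambda u,v:(160+u/4.444,240+v/4.444);h=lambda u,v:(250+(u-400)/2.5,150+v/2.5)
print(two(t,f(550,98),s,h(590,105)),two(t,f(577,232),s,h(514,82)))
E
```

```text
17.9 [-0.272  0.431  1.68   0.     1.031 -0.494] [ 0.5335 -0.0337  0.1913] [-0.13  0.06 -0.11] 0.0010017506437428347
x [-0.22   0.976  0.001] y [ 0.976  0.22  -0.   ]
s -0.13552259573018724 lat 0.0017732209716538067
-0.1 [309.6 207.3]
-0.092 [309.6 191.9]
-0.084 [309.6 176.3]
[ 21   0  43  26 519] [42.5  9.5]
[258  19  11 154 564] [262.2 101.6]
[ 526   20   81   60 2793] [562.7  53.9]
[119  62  26  32 418] [132.4  74.6]
[ 255  174  122   51 3492] [316.  190.3]
(array([0.55604179, 0.0178889 , 0.15976343]), np.float64(0.00278894673234534)) (array([0.49642632, 0.00349864, 0.15679228]), np.float64(0.00023691401819642954))
```

Call:
send_rows:
  commands: "0 0 0.1 0.4 0;0 0 0 0.7 0;0 0 0 0.8 0;0 0 0 0.8 0;0 0 0 0.7 0;0 0 0 0.5 0;0 0 0 0.2 0;0 0.3 0 0 0;0 0.4 0 0 0;0 0.2 0 0 0;0 0 0 0 0;0 0 0 0 0"

```text
t: 18.95
tcp_pos: [0.5319, -0.0147, 0.1101]
tool_rot: [0.624, 0.782, 0.0, 0.001]
force: [0.1, 0.5, 1.4]
finger_gap: -0.002
gripper_force: 0.0
```

Call:
send_rows:
  commands: "0 0.3 0 0 0;0 0 0 0 0;0 0 0 0 0"

```text
t: 19.2
tcp_pos: [0.5302, -0.0092, 0.1095]
tool_rot: [0.624, 0.781, 0.0, 0.0]
force: [-0.5, 0.0, 0.3]
finger_gap: -0.002
gripper_force: 0.0
```

Call:
send_rows:
  commands: "0 0.3 0 0 0;0 0 0 0 0;0 0 0 0 0"

```text
t: 19.45
tcp_pos: [0.5296, -0.004, 0.1096]
tool_rot: [0.624, 0.782, 0.0, 0.001]
force: [0.6, -3.2, 1.1]
finger_gap: -0.001
gripper_force: 1.5
```

Call:
send_rows:
  commands: "0 0.3 0 0 0;0 0 0 0 0;0 0 0 0 0"

```text
t: 19.7
tcp_pos: [0.5284, 0.002, 0.1097]
tool_rot: [0.624, 0.781, 0.0, 0.001]
force: [1.4, -3.5, 2.8]
finger_gap: 0.0
gripper_force: 2.0
```

Call:
send_rows:
  commands: "0 0.4 0 0 0;0 0.4 0 0 0;0 0.3 0 0 0;0 0.1 0 0 0;0 0 0 0 0;0 0 0 0 0"

```text
t: 20.2
tcp_pos: [0.5231, 0.0253, 0.1095]
tool_rot: [0.624, 0.782, 0.0, 0.001]
force: [1.9, -5.5, 2.1]
finger_gap: -0.001
gripper_force: 2.9
```

Call:
send_rows:
  commands: "0 0.1 0 0 0;0 0 0 0 0;0 0 0 0 0"

```text
t: 20.45
tcp_pos: [0.5227, 0.027, 0.1094]
tool_rot: [0.624, 0.782, -0.0, 0.001]
force: [2.0, -6.1, 1.5]
finger_gap: 0.0
gripper_force: 3.0
```

Call:
send_rows:
  commands: "0 0.1 0 0 0;0 0 0 0 0;0 0 0 0 0"

```text
t: 20.7
tcp_pos: [0.5223, 0.0288, 0.1093]
tool_rot: [0.624, 0.782, -0.0, 0.001]
force: [2.3, -6.0, 1.9]
finger_gap: 0.001
gripper_force: 3.3
```

Call:
send_rows:
  commands: "0 0.06 0 0 0;0 0 0 0 0;0 0 0 0 0"

```text
t: 20.95
tcp_pos: [0.5223, 0.029, 0.1094]
tool_rot: [0.624, 0.782, -0.001, 0.002]
force: [2.6, -9.2, 1.2]
finger_gap: -0.003
gripper_force: 4.7
```

Call:
send_rows:
  commands: "0 0.06 0 0 0;0 0 0 0 0;0 0 0 0 0"

```text
t: 21.2
tcp_pos: [0.5223, 0.0291, 0.1094]
tool_rot: [0.623, 0.782, -0.001, 0.003]
force: [2.3, -13.2, 0.7]
finger_gap: -0.001
gripper_force: 6.1
```

Call:
send_rows:
  commands: "0 0.06 0 0 0;0 0 0 0 0;0 0 0 0 0"

```text
t: 21.45
tcp_pos: [0.5223, 0.0294, 0.1094]
tool_rot: [0.623, 0.782, -0.002, 0.003]
force: [2.2, -15.3, 0.0]
finger_gap: -0.004
gripper_force: 7.5
```

The stop is at TCP y ≈ 0.029 and that was the first stroke. I'll let the lever back, then stroke 2 to just short of the stop.

Call:
send_rows:
  commands: "0 -0.6 0 0 0;0 -0.6 0 0 0;0 -0.6 0 0 0;0 -0.57 0 0 0;0 0 0 0 0;0 0 0 0 0;0 0.5 0 0 0;0 0.6 0 0 0;0 0.6 0 0 0;0 0.3 0 0 0;0 0.11 0 0 0;0 0 0 0 0;0 0 0 0 0;0 0 0 0 0"

```text
t: 22.62
tcp_pos: [0.5219, 0.0283, 0.1095]
tool_rot: [0.623, 0.782, -0.001, 0.001]
force: [0.9, -5.5, -0.4]
finger_gap: -0.001
gripper_force: 3.1
```

Call:
send_rows:
  commands: "0 0 0 0 0"

```text
t: 22.7
tcp_pos: [0.5219, 0.0282, 0.1095]
tool_rot: [0.623, 0.782, -0.0, 0.001]
force: [1.3, -6.8, 0.1]
finger_gap: 0.003
gripper_force: 3.0
```

Call:
send_rows:
  commands: "0 0 0 0 0"

```text
t: 22.78
tcp_pos: [0.5219, 0.0282, 0.1095]
tool_rot: [0.623, 0.782, -0.0, 0.001]
force: [1.4, -6.2, 0.3]
finger_gap: -0.001
gripper_force: 3.0
```

Call:
send_rows:
  commands: "0 0 0 0 0"

```text
t: 22.87
tcp_pos: [0.5219, 0.0282, 0.1095]
tool_rot: [0.623, 0.782, -0.0, 0.001]
force: [1.5, -6.3, -0.2]
finger_gap: -0.001
gripper_force: 3.0
```

Call:
send_rows:
  commands: "0 -0.6 0 0 0;0 -0.6 0 0 0;0 -0.6 0 0 0;0 -0.31 0 0 0;0 0 0 0 0;0 0 0 0 0;0 0.5 0 0 0;0 0.6 0 0 0;0 0.6 0 0 0;0 0.3 0 0 0;0 0.1 0 0 0;0 0 0 0 0;0 0 0 0 0;0 0 0 0 0"

```text
t: 24.03
tcp_pos: [0.5222, 0.0279, 0.1096]
tool_rot: [0.623, 0.782, -0.0, 0.001]
force: [0.3, -5.0, 0.4]
finger_gap: 0.0
gripper_force: 2.9
```

Call:
send_rows:
  commands: "0 0 0 0 0"

```text
t: 24.12
tcp_pos: [0.5222, 0.0279, 0.1096]
tool_rot: [0.623, 0.782, -0.0, 0.001]
force: [1.5, -6.1, 0.1]
finger_gap: -0.001
gripper_force: 2.9
```

Call:
send_rows:
  commands: "0 0 0 0 0"

```text
t: 24.2
tcp_pos: [0.5222, 0.0279, 0.1096]
tool_rot: [0.623, 0.782, -0.0, 0.001]
force: [0.1, -5.1, 0.1]
finger_gap: 0.003
gripper_force: 2.9
```

```bash
python3 look.py s10 scene|head -1; python3 - <<'E'
from h import *
a=cv2.imread("pics/s8.png").astype(int);b=cv2.imread("pics/s10.png").astype(int)
# line along rest middle at z=.05 top-of-nose etc: nose and vib visibility
c=load("pics/s10.npz");B=np.array([.5017,.0989]);X=np.array([-.2195,.9756]);L=np.array([.9756,.2195])
for s in(.05,.06,.07,.08,.09,.1,.114):
    u=proj(c,np.r_[B+s*X+.014*L,.05]).round().astype(int);print(s,u,a[u[1],u[0]],b[u[1],u[0]])
E
```

```text
24.2 [-0.159  0.541  1.783 -0.002  0.816 -0.383] [0.5222 0.0279 0.1096] [ 0.07 -5.06  0.05] 0.003112312980047549
0.05 [353 204] [157 165 160] [139 147 143]
0.06 [356 202] [116 124 120] [152 160 156]
0.07 [358 200] [180 185 183] [199 204 202]
0.08 [361 198] [28 26 25] [192 194 195]
0.09 [363 195] [28 27 25] [29 29 31]
0.1 [365 193] [27 27 26] [27 28 27]
0.114 [369 191] [28 29 31] [25 25 25]
```

Call:
send_rows:
  commands: "0 -0.6 0 0 0;0 -0.6 0 0 0;0 -0.6 0 0 0;0 -0.31 0 0 0;0 0 0 0 0;0 0 0 0 0;0 0.5 0 0 0;0 0.6 0 0 0;0 0.6 0 0 0;0 0.3 0 0 0;0 0.11 0 0 0;0 0 0 0 0;0 0 0 0 0;0 0 0 0 0"

```text
t: 25.42
tcp_pos: [0.5224, 0.0274, 0.1097]
tool_rot: [0.623, 0.782, -0.001, 0.002]
force: [1.6, -8.1, 1.0]
finger_gap: 0.0
gripper_force: 3.9
```

Call:
send_rows:
  commands: "0 0 0 0 0"

```text
t: 25.5
tcp_pos: [0.5224, 0.0273, 0.1097]
tool_rot: [0.623, 0.782, -0.001, 0.002]
force: [0.1, -7.8, 0.6]
finger_gap: 0.005
gripper_force: 3.9
```

Call:
send_rows:
  commands: "0 0 0 0 0"

```text
t: 25.58
tcp_pos: [0.5224, 0.0272, 0.1097]
tool_rot: [0.623, 0.782, -0.001, 0.002]
force: [1.5, -8.0, 1.1]
finger_gap: -0.002
gripper_force: 3.9
```

Force rose by about 2 N on stroke 4 (gripper_force 2.9 → 3.9). One more stroke, then let it back and clear away.

Call:
send_rows:
  commands: "0 -0.6 0 0 0;0 -0.6 0 0 0;0 -0.6 0 0 0;0 -0.31 0 0 0;0 0 0 0 0;0 0 0 0 0;0 0.5 0 0 0;0 0.6 0 0 0;0 0.6 0 0 0;0 0.3 0 0 0;0 0.13 0 0 0;0 0 0 0 0;0 0 0 0 0;0 0 0 0 0"

```text
t: 26.75
tcp_pos: [0.5225, 0.027, 0.1098]
tool_rot: [0.623, 0.782, -0.001, 0.002]
force: [1.0, -9.9, 0.8]
finger_gap: 0.001
gripper_force: 4.9
```

Call:
send_rows:
  commands: "0 0 0 0 0"

```text
t: 26.83
tcp_pos: [0.5225, 0.0269, 0.1098]
tool_rot: [0.623, 0.782, -0.001, 0.002]
force: [0.4, -10.7, 1.1]
finger_gap: -0.002
gripper_force: 4.9
```

Call:
send_rows:
  commands: "0 0 0 0 0"

```text
t: 26.92
tcp_pos: [0.5225, 0.0269, 0.1098]
tool_rot: [0.623, 0.782, -0.001, 0.002]
force: [0.3, -10.0, 1.1]
finger_gap: -0.002
gripper_force: 4.9
```

Call:
send_rows:
  commands: "0 -0.6 0 0 0;0 -0.6 0 0 0;0 -0.6 0 0 0;0 -0.6 0 0 0;0 -0.6 0 0 0;0 -0.6 0 0 0;0 0 0 -0.5 0;0 0 0 -1 0;0 0 0 -1 0;0 0 0 -1 0;0 0 0 -1 0;0 -0.8 0 -0.5 0;0 -0.8 0 0 0;0 -0.8 0 0 0;0 0 0 0 0;0 0 0 0 0"

```text
t: 28.25
tcp_pos: [0.5478, -0.0891, 0.209]
tool_rot: [0.625, 0.781, 0.0, -0.001]
force: [-0.6, 0.3, -0.6]
finger_gap: 0.001
gripper_force: 0.0
```

```bash
python3 look.py s12 scene|head -1; python3 look.py t12 top|tail -1; python3 - <<'E'
from h import *
from station import readout
s=load("pics/s12.npz");t=load("pics/t12.npz");s0=load("pics/scene0.npz");t0=load("pics/top0.npz")
B=np.array([.5017,.0989]);X=np.array([-.2195,.9756]);L=np.array([.9756,.2195])
print("top profile s: z=.062")
for k in np.arange(.05,.135,.004):
    v=[]
    for l in(-.012,0,.012):
        u=proj(t,np.r_[B+k*X+l*L,.06]).round().astype(int);v.append(int(t["pixels"][u[1],u[0]].mean()))
    print(round(k,3),v,end='; ')
d=np.abs(s["pixels"].astype(int)-s0["pixels"]).max(2);print("\nfork/jar diff",(d[335:425,235:395]>40).sum())
d=np.abs(t["pixels"].astype(int)-t0["pixels"]).max(2);print((d[150:235,320:420]>40).sum(),"bar diff",(d[255:300,275:300]>40).sum())
E
```

```text
28.25 [-3.630e-01  4.350e-01  1.610e+00  1.000e-03  1.097e+00 -5.840e-01] [ 0.5478 -0.0891  0.209 ] [-0.59  0.34 -0.6 ] 0.0007593269849933539
x [-0.22   0.976  0.002] y [ 0.976  0.22  -0.002]
top profile s: z=.062
0.05 [56, 233, 149]; 0.054 [68, 233, 183]; 0.058 [74, 233, 222]; 0.062 [78, 231, 211]; 0.066 [111, 231, 244]; 0.07 [94, 231, 214]; 0.074 [92, 231, 210]; 0.078 [94, 232, 237]; 0.082 [111, 198, 219]; 0.086 [109, 190, 245]; 0.09 [107, 170, 186]; 0.094 [61, 106, 60]; 0.098 [36, 32, 36]; 0.102 [45, 71, 50]; 0.106 [42, 145, 52]; 0.11 [47, 235, 49]; 0.114 [44, 144, 47]; 0.118 [52, 82, 36]; 0.122 [52, 46, 17]; 0.126 [83, 138, 124]; 0.13 [141, 249, 251]; 0.134 [161, 247, 248]; 
fork/jar diff 0
1045 bar diff 393
```

```bash
python3 -c "
from station import sign_off;print(sign_off())"
```

```text
the job is handed in; nothing more can be done
None
```

I placed the vibrator on the rest with its disc towards the anvil, clamped it with five lever strokes, and handed the job in at about 28 s; the jar and tuning fork look unmoved in the scene view. The push-back force rose about 2 N on the fourth stroke and about 2 N more on the fifth. I didn't measure the clamp force or the final lever angle directly, and the sign-off returned no verdict.

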